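# Mount a goldsmith's bench pin and clamp it

### The job

Slide the wooden bench pin straight into the mouth of its metal holder until its tail is fully home against the back stop, then wind the holder's clamp knob down (clockwise from above) until the rubber foot grips the pin firmly, without overtightening it, and let go. Leave the other things on the bench where they are.

Things in the scene. Friction and masses are not known exactly. Their poses are not given: they have to be found in the camera images.
- holder: Metal bench-pin holder, fixed. Origin on the screw axis at bench height, z up, mouth toward its -x. Base plate 8 mm thick (its top is the bed the pin slides on), y +-45 mm, x -205 to +40 mm. Two cheeks x -25 to +35 mm, 70 mm high, 50 mm apart inside (2 mm play each side of the pin). Bridge over them carries the screw, z 56 to 70 mm, boss to 75 mm.
- mouth (a point): Middle of the holder's mouth on the bed: x=-25 mm, y=0, z=8 mm in the holder's frame. A flared lead-in, 38 mm high, reaches out to about x=-40 mm.
- stop (a point): Foot of the back stop's face: x=+25 mm, y=0, z=8 mm in the holder's frame; the stop is 38 mm high. The pin is home when its tail end touches it.
- pin: Loose wooden wedge, 110 g, 140 mm long (x), 46 mm wide (y), upright parallel sides. Origin mid-length on the underside; +x to the tail, 24 mm thick over its last 60 mm, thinning to 16 mm at the front end (-x), which has a sawn slot 16 mm wide, 30 mm long. Starts on the bed, 62 to 78 mm short of home, a little askew. Home: origin at x=-45 mm in the holder's frame.
- pin_tail (a point): Middle of the tail end face on the pin's underside (pin x=+70 mm). Home: at point stop, square to the holder.
- spindle: Screw stem with knob above and rubber foot (22 mm disc) below; only rises and sinks. Origin on the axis, 62 mm above the bench at knob 0. Foot's face about 16 mm below it, but 3 mm more or less from setup to setup: feel for contact with the pin (top 32 mm above the bench). The sprung foot then presses about 20 N per mm. Under 30 N does not hold; over 90 N bruises the wood; about 60 N is right.
- knob_grip (a point): Grip point on the knob, on the screw axis: 1 mm below the middle of its plain square steel head, 30 x 30 mm across the flats (faces along point x and y), 30 mm high, that turns and sinks with the knob; 128 mm above the bench at knob 0. Below the head a hub 22 mm across, 12 mm high, then the 12 mm stem.
- knob (a joint): Knob angle in rad: 0 fully raised, grows clockwise from above; each rad lowers knob, stem and foot by 3.82 mm (24 mm a turn). Range 0 to 6, starts at 1.0 to 2.1. Takes about 0.3 N m to turn, plus 0.0038 N m per newton of clamping (some 80 N per rad after contact; right is about 0.7 rad past it). Stays where left up to 75 N.
- pliers: Pliers with red handles, 140 mm long, lying beside the holder; leave alone.
- needle_file: Flat file with a wooden handle, 165 mm long, lying beside the holder; leave alone.
- jar: Small lidded glass jar, 40 mm wide, 50 mm high, origin at its foot; leave alone.
- canister: Open aluminium canister, 84 mm wide, 110 mm high; leave alone.
- solder_block: White soldering block 140 x 90 x 28 mm; leave alone.
- bench_block: Square steel block 65 x 65 x 20 mm; leave alone.
- ring_blank: Brass ring 24 mm across, 6 mm high, lying on the soldering block; leave alone.
Not all that is in view belongs to the job. What is meant by the pin is not green, pink or purple, and is the smaller of those in its own colour.

How it is judged (in metres and radians):
On the way, in this order (a step that is already met when the one before it is completed fails the run):
1. the pin is slid fully home against the back stop, the foot not yet on it (x of pin_tail in the frame of holder between 0.0225 and 0.028 m and y of pin_tail in the frame of holder between -0.006 and 0.006 m and angle between the x axis of pin and the x axis of holder, either way round below 0.12 rad and z of pin_tail in the frame of holder below 0.012 m and contact force between spindle and pin below 0.5 N), for 0.2 s.
2. the foot is wound down and grips the pin with at least 30 N, the pin still home (x of pin_tail in the frame of holder between 0.0225 and 0.028 m and y of pin_tail in the frame of holder between -0.006 and 0.006 m and angle between the x axis of pin and the x axis of holder, either way round below 0.12 rad and z of pin_tail in the frame of holder below 0.012 m and contact force between spindle and pin above 30 N), for 0.2 s.
At the end, for the whole second after the job is handed in: The pin lies on the holder's bed with its tail within 2.5 mm of the back stop, within 6 mm of the centre line and square to 0.12 rad; the clamp foot presses on it with 30 to 90 N after the knob is released; all at rest (all of step 2 and contact force between spindle and pin below 90 N and linear speed of pin below 0.01 m/s and velocity of joint knob below 0.1 rad/s); the robot touches nothing.
It fails at once if the clamp is overtightened: the foot presses on the pin with more than 90 N (contact force between spindle and pin above 90 N).
It fails at once if another thing on the bench is moved more than 20 mm (distance of any of pliers, needle_file, jar, canister, solder_block, bench_block, ring_blank from where it was at the start of the episode above 0.02 m).
It also fails if it takes over 72 s, if anything falls off the work surface, if the arm or the gripper's body presses on something with over 40 N, if the wrist force passes 120 N, or if a joint passes its speed limit or range.

### The arm

A 7-joint arm with a two-finger parallel gripper is mounted at the origin on the work surface. World frame = base frame: x ahead of the robot, y to its left, z up, the work surface at z = 0. Lengths are in mm, angles in rad, forces in N, time in s.
With the tool pointing down it reaches from about 400 to 875 mm from the base axis. Payload 4.4 kg.
Tool frame: the origin (TCP) lies at the very end of the fingers, on their centre line; the grasp point (between the pads) lies 19 mm behind it; y points along the fingers, x is the direction in which the jaws open and shut, and the axes are right-handed (so a half turn about y gives the same grasp; the last joint's range is limited). The gripper opens to 85 mm and grips with 20 to 120 N. Pads are 22 mm wide; open, the fingers measure 114 mm over their backs; the gripper's body (76 mm by 85 mm) begins 54 mm behind the grasp point. The pads swing forward as they close: fully open they stand 13 mm farther back than shut.
Start: joints at [1.249, 0.628, 0.038, 1.517, -0.027, 0.996, -0.02], TCP at [164.49, -628.857, 231.313] pointing down, gripper open.
Joint ranges: [-3.06, 3.06], [-0.37, 2.12], [-1.25, 1.32], [0.18, 2.47], [-1.1, 4.24], [0.23, 1.98], [-2.94, 2.94]. Speed limits (rad/s): [2.57, 2.57, 3.14, 3.14, 3.14, 3.14, 3.14].

### API

Orientations are given as [roll, pitch, yaw] about the fixed x, y, z axes, in that order (R = Rz(yaw) Ry(pitch) Rx(roll)).
In Python, from cell import readout, eyes, finish_job gives the robot as it stands. The module is installed in compiled form; this text tells all that it offers.
- The arm moves only by the tool apply_moves, never from a script. Its argument "commands" is a list that holds one entry, the list of rows, each a list of 6 numbers: the shift along the tool's x, y, z in units of 0.04 m (1.0 is 0.04 m), then the turn, a rotation vector about the tool's x, y, z in units of 5 degrees (1.0 is 5 degrees). A call has 1 to 8 rows; each row shifts and turns the pose as measured when the row begins, along the tool's axes as they then stand; what a row does not reach is not made up. A row lasts 1/12 s, in which the tool goes at most 41.7 mm and 7.16 degrees, less where a joint would pass 70% of its speed; a pose out of reach is approached as far as the arm can. A call with a number of a shift or a turn outside -1 to 1 is refused whole. A call with a gripper value outside its range is refused whole. "claw" is the finger opening in mm, from 0 to 85.4, set as the call begins (left out, the last holds). The fingers move at their own pace and stop on an object; the grip force is fixed at half the most. Time passes only in rows, so rows that do not move let the fingers close. It gives the time, the measured TCP pose, the force and the opening at its end, in the units of the state.
- readout.read_state(): the state, without advancing time (a new reading comes with each control period).
- eyes.get_image(name): name is "side" or "top"; returns a dict with "image" (384x512x3 uint8, red, green, blue), "mtx" (3x3 intrinsics, pixels), "rvec" (rotation vector, rad) and "tvec" (3), from world to camera coordinates, as OpenCV has them. Camera axes: x right, y down, z forward; pixel columns grow to the right and rows downward; lengths in mm; the calibration is good to about 2 mm. A picture is of the moment at which its call begins. There is no depth.
- finish_job(): hands the job in, once; it reports no verdict.
The state is a dict: "clock": time; "qpos": joint angles; "qd": joint speeds; "tau": joint torques, N m; "eef_pos": TCP position; "tool_rot": TCP orientation; "force": force on the tool from outside, world axes, zero at the start; "torque": the same for the moment, N m; "width": finger opening in mm.
Only numpy, scipy, OpenCV 4.12 (cv2) and the standard library are available. Lean on these libraries where they do the work, as an engineer would, in place of code of your own. Each camera call takes 0.05 s, during which the arm holds its last target. There are 200 camera calls.

## Working session

There is one attempt and no reset: what is moved stays moved. The work goes in short steps, Python scripts to look and compute and a tool call to move; the robot and the scene stay as the last step left them, time stands still between calls to the robot, and variables do not carry over. Pictures are saved under pics/ and viewed, about 8 in all and at most 12, crops included, and the job is handed in when it is done.

Besides the shell and the picture viewer there is one more tool, called as name(argument=value, ...) on one line, values as JSON. apply_moves: Moves the arm, as the interface text tells. Shifts and turns lie within -1 to 1; 1 stands for 0.04 m of shift or 5 degrees of turn. Its arguments: {"type":"object","properties":{"commands":{"type":"array"},"claw":{"type":"number"}},"required":["commands"]}

```bash
mkdir -p pics; cat > h.py <<'E'
import numpy as np, cv2
from cell import readout, eyes, finish_job
def get(n,fn=None):
    d=eyes.get_image(n)
    if fn: cv2.imwrite(fn,d["image"][:,:,::-1])
    return d
def proj(d,P):
    return cv2.projectPoints(np.array(P,float).reshape(-1,3),np.array(d["rvec"],float),np.array(d["tvec"],float),np.array(d["mtx"],float),None)[0].reshape(-1,2)
def back(d,uv,z):
    R=cv2.Rodrigues(np.array(d["rvec"],float))[0]; t=np.array(d["tvec"],float).ravel()
    c=-R.T@t; out=[]
    for u,v in np.array(uv,float).reshape(-1,2):
        r=R.T@np.linalg.inv(d["mtx"])@[u,v,1]; out.append(c+r*(z-c[2])/r[2])
    return np.array(out)
E
python3 - <<'E'
from h import *
s=readout.read_state(); print(s)
for n in("top","side"):
    d=get(n,f"pics/{n}0.png"); R=cv2.Rodrigues(np.array(d["rvec"],float))[0]; print(n,d["mtx"],(-R.T@np.array(d["tvec"]).ravel()),R[2])
E
```

```text
{'clock': 0.0, 'qpos': array([ 1.24917379,  0.62934607,  0.03846581,  1.51838188, -0.02701546,
        0.99630356, -0.019969  ]), 'qd': array([-1.44022425e-03, -5.98930660e-05,  3.11344515e-05, -1.18000017e-03,
        1.82189530e-04,  8.15018594e-04,  2.10525999e-04]), 'tau': array([-2.49259683e-04, -5.63391638e+01,  1.22598588e+00, -1.93440950e+01,
        1.08961310e-02,  1.04411604e-02, -2.46148062e-07]), 'eef_pos': array([ 164.33465247, -628.22718746,  230.38512983]), 'tool_rot': array([-1.57082305,  0.00192001, -1.31497084]), 'force': array([-0.11473992, -0.39383134, -0.3796642 ]), 'torque': array([ 0.04522518, -0.01783375,  0.02415946]), 'width': 85.575289376418}
top [[347.69092431   0.         256.78694143]
 [  0.         347.69092431 192.8768697 ]
 [  0.           0.           1.        ]] [ 462.20456646  -74.38341389 1111.25245092] [ 0.06657941  0.01954828 -0.99758962]
side [[453.85045368   0.         257.87824453]
 [  0.         453.85045368 190.24322039]
 [  0.           0.           1.        ]] [440.51798753 930.09645326 999.13114057] [ 0.04764918 -0.73832765 -0.67275689]
```

View pics/top0.png

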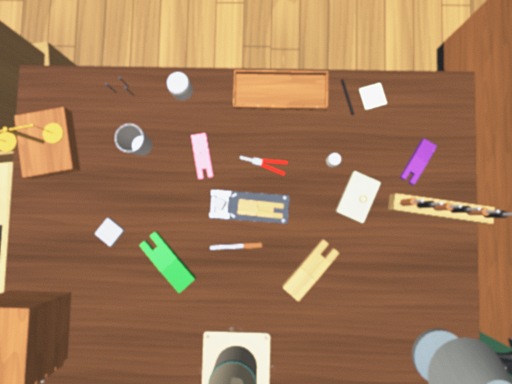

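View pics/side0.png

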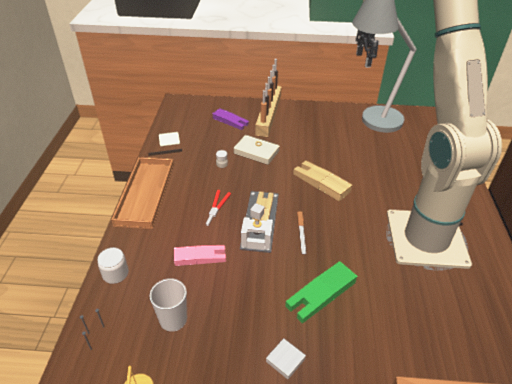

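Top view: two wood-coloured wedges. One lies on the holder bed at (262,209), the other loose at (310,270) and larger. The one on the bed is smaller and starts where the task says the pin does. I'll confirm it in an enlarged crop.

```bash
python3 - <<'E'
import cv2,numpy as np
a=cv2.imread("pics/top0.png")[180:230,200:300]; b=cv2.imread("pics/side0.png")[180:260,230:290]
a=cv2.resize(a,None,fx=8,fy=8,interpolation=cv2.INTER_CUBIC)
cv2.imwrite("pics/c_top.png",a)
cv2.imwrite("pics/c_side.png",cv2.resize(b,None,fx=7,fy=7,interpolation=cv2.INTER_CUBIC))
E
```

```text
(no output)
```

View pics/c_top.png

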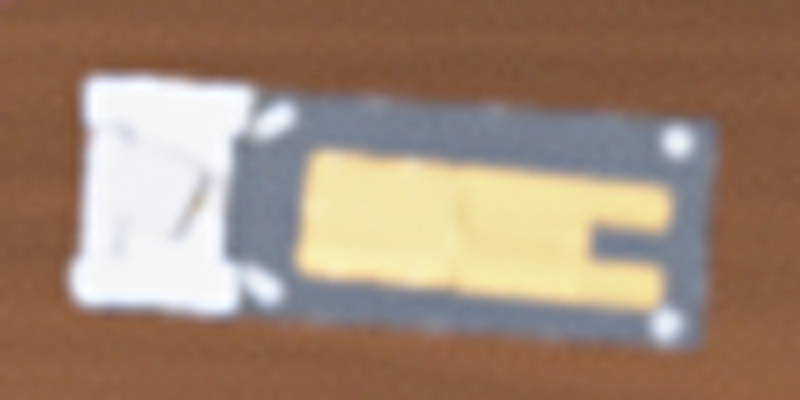

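View pics/c_side.png

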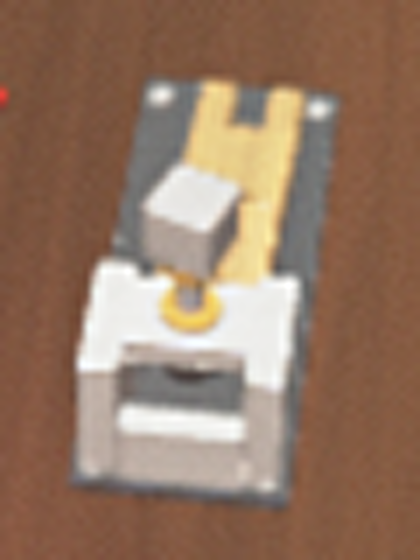

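The crops confirm it. The pin is the small tan wedge on the bed, slot facing right/outward. In the top crop its tail edge runs (312,150)–(298,272) and its front edge (670,187)–(662,307). The plate's outer corners are (718,122) and (700,347). In the side crop the square knob's top has corners (195,165), (245,190), (210,230) and (140,210).

```bash
python3 - <<'E'
from h import *
dt=get("top");ds=get("side")
T=lambda c:(np.array(c)+.5)/8-.5+[200,180]
S=lambda c:(np.array(c)+.5)/7-.5+[230,180]
n=lambda v:np.degrees(np.arctan2(v[1],v[0]))
pl=back(dt,T([[718,122],[700,347]]),8); print("plate",pl,np.linalg.norm(pl[0]-pl[1]))
br=back(dt,T([[85,75],[252,85],[72,303],[237,313]]),70); print("bridge",br, np.linalg.norm(br[0]-br[2]),np.linalg.norm(br[0]-br[1]))
bs=back(ds,S([[100,262],[300,285],[78,365],[290,388]]),70); print("bridge side",bs)
ps=back(ds,S([[150,82],[338,98]]),8); print("plate side",ps)
tl=back(dt,T([[312,150],[298,272]]),32); fr=back(dt,T([[670,187],[662,307]]),24)
print("tail",tl,np.linalg.norm(tl[0]-tl[1]),"front",fr,np.linalg.norm(fr[0]-fr[1]))
print("len",np.linalg.norm((tl.mean(0)-fr.mean(0))[:2]),"yaw",n(tl.mean(0)-fr.mean(0)))
hy=br.mean(0)-pl.mean(0); print("holder yaw",n(hy),np.linalg.norm(hy[:2]), "bs", n(bs.mean(0)-ps.mean(0)),np.linalg.norm((bs.mean(0)-ps.mean(0))[:2]))
print("knob side")
for z in(136,138,140):
  k=back(ds,S([[195,165],[245,190],[210,230],[140,210]]),z);print(z,k.mean(0),n(k[1]-k[0]),n(k[2]-k[1]),n(k[3]-k[2]),[np.linalg.norm(k[i]-k[i-1]) for i in range(4)])
E
```

```text
plate [[ 531.89404357 -156.13944403    8.        ]
 [ 442.7823933  -150.50695368    8.        ]] 89.28947956510939
bridge [[540.57545976  86.61977038  70.        ]
 [538.14326513  23.56774674  70.        ]
 [454.88615468  88.78782874  70.        ]
 [452.56352949  26.82230466  70.        ]] 85.71672813139377 63.09891644518338
bridge side [[537.73879961  27.17773725  70.        ]
 [455.71284841  33.17554896  70.        ]
 [540.85537566  84.41323022  70.        ]
 [456.76424204  89.46092369  70.        ]]
plate side [[ 532.525525   -150.69228192    8.        ]
 [ 445.37935091 -147.35490194    8.        ]]
tail [[516.07270414   3.07800874  32.        ]
 [468.60208611   7.27214266  32.        ]] 47.655538358638275 front [[ 505.05113983 -136.65848813   24.        ]
 [ 458.2441506  -134.36820546   24.        ]] 46.86298791068089
len 141.093950890761 yaw 85.65491635790936
holder yaw 87.48772875712797 209.97442702985114 bs 87.56826488061199 207.767550243462
knob side
136 [496.55179787  53.94568772 136.        ] 148.97201213112828 62.53630859878936 -17.121876494501837 [np.float64(32.97617169795132), np.float64(23.814864539036623), np.float64(25.954494354630466), np.float64(28.96803533619525)]
138 [496.42195941  55.97585608 138.        ] 148.9720121311286 62.536308598789645 -17.121876494501848 [np.float64(32.899761126838776), np.float64(23.75968204492941), np.float64(25.89435402801118), np.float64(28.90091219818139)]
140 [496.29212094  58.00602444 140.        ] 148.97201213112848 62.53630859878947 -17.12187649450186 [np.float64(32.82335055572605), np.float64(23.704499550822312), np.float64(25.834213701391484), np.float64(28.833789060167536)]
```

```bash
cat >> h.py <<'E'
from scipy.spatial.transform import Rotation as Rn, Slerp
O=np.array([497.,53.,0]); HY=87.4
def hol(x,y,z): return O+Rn.from_euler("z",HY,degrees=True).apply([x,y,z])
def inhol(p): return Rn.from_euler("z",-HY,degrees=True).apply(np.array(p)-O)
def st():
    s=readout.read_state(); print("t",round(s["clock"],2),"pos",s["eef_pos"].round(1),"hol",inhol(s["eef_pos"]).round(1),"rpy",np.degrees(s["tool_rot"]).round(2),"F",s["force"].round(2),"M",s["torque"].round(3),"w",round(s["width"],1),"q",s["qpos"].round(2)); return s
def plan(p,yaw,n):
    s=st(); R0=Rn.from_euler("xyz",s["tool_rot"]); R1=Rn.from_euler("xyz",[-90,0,yaw],degrees=True)
    Q=Slerp([0,1],Rn.concatenate([R0,R1]))(np.linspace(0,1,n+1)); d=(np.array(p)-s["eef_pos"])/n
    for i in range(n):
        a=Q[i].inv().apply(d)/40; b=np.degrees((Q[i].inv()*Q[i+1]).as_rotvec())/5
        print([round(float(v),2) for v in [*a,*b]],end=",\n" if i%8==7 else ",")
    print()
E
python3 -c "
from h import *
plan([*hol(-157,0,0)[:2],150],-2.6,18)"
```

```text
t 0.2 pos [ 164.4 -628.5  230.7] hol [-695.9  301.3  230.7] rpy [-9.000e+01  7.000e-02 -7.535e+01] F [-0.43  0.06 -0.08] M [ 0.004  0.063 -0.055] w 85.6 q [ 1.25  0.63  0.04  1.52 -0.03  1.   -0.02]
[-0.59, 0.11, 0.62, -0.0, -0.81, -0.0],[-0.55, 0.11, 0.66, -0.0, -0.81, -0.0],[-0.5, 0.11, 0.7, -0.0, -0.81, -0.0],[-0.45, 0.11, 0.73, -0.0, -0.81, -0.0],[-0.39, 0.11, 0.76, -0.0, -0.81, -0.0],[-0.34, 0.11, 0.79, -0.0, -0.81, -0.0],[-0.28, 0.11, 0.81, -0.0, -0.81, -0.0],[-0.23, 0.11, 0.83, -0.0, -0.81, -0.0],
[-0.17, 0.11, 0.84, -0.0, -0.81, -0.0],[-0.11, 0.11, 0.85, -0.0, -0.81, -0.0],[-0.05, 0.11, 0.86, -0.0, -0.81, -0.0],[0.01, 0.11, 0.86, -0.0, -0.81, -0.0],[0.07, 0.11, 0.85, -0.0, -0.81, -0.0],[0.13, 0.11, 0.85, -0.0, -0.81, -0.0],[0.19, 0.11, 0.84, -0.0, -0.81, -0.0],[0.25, 0.11, 0.82, -0.0, -0.81, -0.0],
[0.31, 0.11, 0.8, -0.0, -0.81, -0.0],[0.36, 0.11, 0.78, -0.0, -0.81, -0.0],
```

apply_moves(commands=[[[-0.59, 0.1, 0.62, 0, -0.81, 0], [-0.55, 0.1, 0.66, 0, -0.81, 0], [-0.5, 0.1, 0.7, 0, -0.81, 0], [-0.45, 0.1, 0.73, 0, -0.81, 0], [-0.39, 0.1, 0.76, 0, -0.81, 0], [-0.34, 0.1, 0.79, 0, -0.81, 0], [-0.28, 0.1, 0.81, 0, -0.81, 0], [-0.23, 0.1, 0.83, 0, -0.81, 0]]], claw=85)

```text
clock: 0.87
eef_pos: [304.8, -393.5, 195.1]
tool_rot: [-1.579, -0.002, -0.74]
force: [1.4, -0.5, -0.4]
width: 84.7
```

apply_moves(commands=[[[-0.17, 0.1, 0.84, 0, -0.81, 0], [-0.11, 0.1, 0.85, 0, -0.81, 0], [-0.05, 0.1, 0.86, 0, -0.81, 0], [0.01, 0.1, 0.86, 0, -0.81, 0], [0.07, 0.1, 0.85, 0, -0.81, 0], [0.13, 0.1, 0.85, 0, -0.81, 0], [0.19, 0.1, 0.84, 0, -0.81, 0], [0.25, 0.1, 0.82, 0, -0.81, 0]]])

```text
clock: 1.53
eef_pos: [448.1, -144.8, 160.0]
tool_rot: [-1.58, 0.001, -0.148]
force: [0.4, -0.7, 0.6]
width: 85.0
```

```bash
python3 -c "
from h import *
plan([*hol(-157,0,0)[:2],120],-2.6,8)"
```

```text
t 1.53 pos [ 448.1 -144.8  160. ] hol [-199.8   39.9  160. ] rpy [-9.054e+01  4.000e-02 -8.480e+00] F [ 0.44 -0.69  0.59] M [-0.046 -0.011 -0.021] w 85.0 q [ 0.43  0.5  -0.26  2.07  0.24  0.6  -0.15]
[0.11, 0.12, 0.15, 0.01, -0.15, -0.0],[0.11, 0.12, 0.15, 0.01, -0.15, -0.0],[0.11, 0.12, 0.14, 0.01, -0.15, -0.0],[0.12, 0.12, 0.14, 0.01, -0.15, -0.0],[0.12, 0.12, 0.14, 0.01, -0.15, -0.0],[0.12, 0.12, 0.14, 0.01, -0.15, -0.0],[0.12, 0.12, 0.14, 0.01, -0.15, -0.0],[0.12, 0.12, 0.14, 0.01, -0.15, -0.0],
```

apply_moves(commands=[[[0.12, 0.12, 0.15, 0.01, -0.15, 0], [0.12, 0.12, 0.15, 0.01, -0.15, 0], [0.12, 0.12, 0.15, 0.01, -0.15, 0], [0.12, 0.12, 0.15, 0.01, -0.15, 0], [0.12, 0.12, 0.14, 0.01, -0.15, 0], [0.12, 0.12, 0.14, 0.01, -0.15, 0], [0.12, 0.12, 0.14, 0.01, -0.15, 0], [0, 0, 0, 0, 0, 0]]])

```text
clock: 2.2
eef_pos: [491.3, -100.5, 122.7]
tool_rot: [-1.571, -0.001, -0.041]
force: [0.5, -0.2, 0.1]
width: 85.2
```

```bash
python3 - <<'E'
from h import *
plan([*hol(-157,0,0)[:2],60],-2.6,4)
for n in("top","side"):
    d=get(n); u,v=proj(d,hol(-60,0,50))[0].astype(int); g=np.ascontiguousarray(d["image"][v-60:v+60,u-75:u+75,::-1])
    cv2.imwrite(f"pics/{n}1.png",cv2.resize(g,None,fx=5,fy=5,interpolation=cv2.INTER_CUBIC)); print(u,v)
E
```

```text
t 2.2 pos [ 491.3 -100.5  122.7] hol [-153.6   -1.3  122.7] rpy [-9.003e+01 -3.000e-02 -2.370e+00] F [ 0.55 -0.21  0.13] M [0.005 0.06  0.001] w 85.2 q [ 0.33  0.59 -0.26  2.03  0.28  0.56 -0.18]
[-0.01, 0.39, -0.02, 0.0, 0.01, 0.0],[-0.01, 0.39, -0.02, 0.0, 0.01, 0.0],[-0.01, 0.39, -0.02, 0.0, 0.01, 0.0],[-0.01, 0.39, -0.02, 0.0, 0.01, 0.0],
241 205
259 214
```

View pics/side1.png

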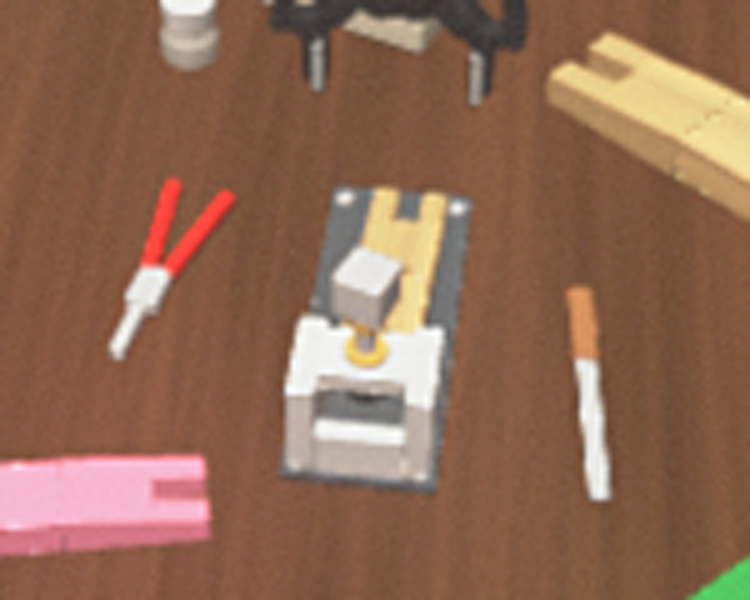

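Side crop: the pliers, file and pin are undisturbed, the gripper stands above the front of the holder, and its jaws straddle the centre line. Descending.

apply_moves(commands=[[[-0.01, 0.4, -0.02, 0, 0.01, 0], [-0.01, 0.4, -0.02, 0, 0.01, 0], [-0.01, 0.4, -0.02, 0, 0.01, 0], [-0.01, 0.4, -0.02, 0, 0.01, 0], [0, 0.4, 0, 0, 0, 0], [0, 0.3, 0, 0, 0, 0], [0, 0.2, 0, 0, 0, 0], [0, 0, 0, 0, 0, 0]]])

```text
clock: 2.97
eef_pos: [489.0, -111.1, 22.4]
tool_rot: [-1.577, -0.005, -0.055]
force: [-0.9, -1.0, 0.0]
width: 85.2
```

```bash
python3 - <<'E'
from h import *
plan([*hol(-157,0,0)[:2],13],-2.6,3)
d=get("side"); print(proj(d,readout.read_state()["eef_pos"]))
cv2.imwrite("pics/side2.png",cv2.resize(np.ascontiguousarray(d["image"][130:250,190:340,::-1]),None,fx=5,fy=5,interpolation=cv2.INTER_CUBIC))
E
```

```text
t 2.97 pos [ 489.  -111.1   22.4] hol [-164.3    0.6   22.4] rpy [-90.36  -0.28  -3.17] F [-0.95 -0.96  0.  ] M [ 0.022  0.004 -0.026] w 85.2 q [ 0.26  0.77 -0.15  2.08  0.37  0.31 -0.25]
[0.0, 0.08, 0.06, 0.02, -0.04, 0.02],[0.0, 0.08, 0.06, 0.02, -0.04, 0.02],[0.0, 0.08, 0.06, 0.02, -0.04, 0.02],
[[263.63780024 196.99298689]]
```

View pics/side2.png

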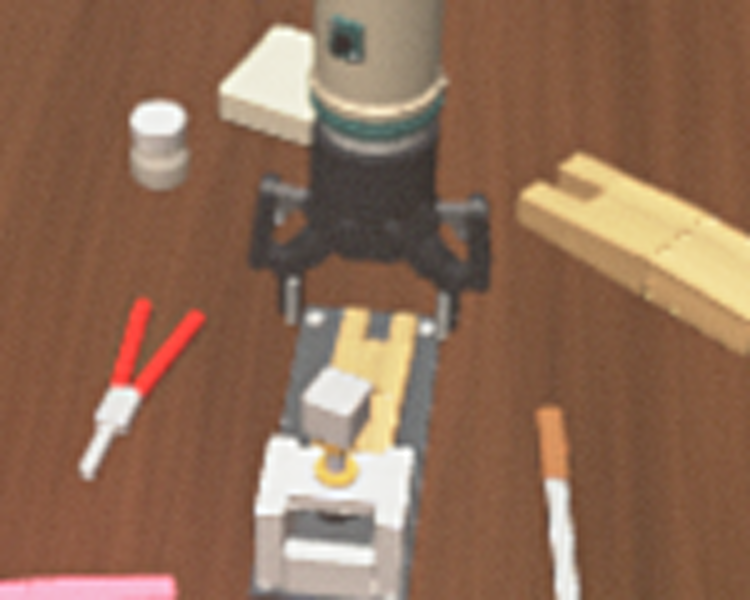

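Side crop: finger tips stand on both sides of the pin's front end. Their midpoint (368,320 in the crop) agrees with the projected TCP to about 3 px. Joint 6 is getting near its lower limit, so I'll watch it.

apply_moves(commands=[[[0, 0.07, 0.07, 0.02, -0.04, 0.02], [0, 0.07, 0.07, 0.02, -0.04, 0.02], [0, 0.06, 0.06, 0.02, -0.04, 0.02], [0, 0, 0, 0, 0, 0]]])

```text
clock: 3.35
eef_pos: [491.3, -103.1, 16.7]
tool_rot: [-1.572, -0.004, -0.045]
force: [-0.1, -0.5, 0.1]
width: 84.7
```

```bash
python3 - <<'E'
from h import *
plan([*hol(-157,0,0)[:2],14],-2.6,2)
E
```

```text
t 3.35 pos [ 491.3 -103.1   16.7] hol [-156.2   -1.4   16.7] rpy [-90.06  -0.23  -2.57] F [-0.08 -0.46  0.07] M [-0.051 -0.011 -0.091] w 84.7 q [ 0.25  0.78 -0.15  2.08  0.37  0.3  -0.25]
[-0.02, 0.03, -0.01, 0.01, 0.0, 0.02],[-0.02, 0.03, -0.01, 0.01, 0.0, 0.02],
```

apply_moves(commands=[[[-0.02, 0.03, 0, 0.01, 0, 0.02], [-0.02, 0.03, 0, 0.01, 0, 0.02], [0, 0, 0, 0, 0, 0]]])

```text
clock: 3.6
eef_pos: [490.4, -102.8, 14.9]
tool_rot: [-1.57, -0.002, -0.044]
force: [-0.2, -0.0, -0.5]
width: 85.2
```

apply_moves(commands=[[[0, 0, 0, 0, 0, 0], [0, 0, 0, 0, 0, 0], [0, 0, 0, 0, 0, 0], [0, 0, 0, 0, 0, 0], [0, 0, 0, 0, 0, 0], [0, 0, 0, 0, 0, 0], [0, 0, 0, 0, 0, 0], [0, 0, 0, 0, 0, 0]]], claw=35)

```text
clock: 4.27
eef_pos: [490.3, -103.2, 15.6]
tool_rot: [-1.571, -0.002, -0.044]
force: [-0.3, 0.6, -1.9]
width: 44.3
```

```bash
python3 - <<'E'
from h import *
plan([*hol(-147,0,0)[:2],14],-2.6,2)
E
```

```text
t 4.27 pos [ 490.3 -103.2   15.6] hol [-156.3   -0.3   15.6] rpy [-89.99  -0.12  -2.54] F [-0.3   0.59 -1.95] M [-0.061 -0.042 -0.068] w 44.3 q [ 0.25  0.78 -0.15  2.08  0.37  0.3  -0.25]
[-0.0, 0.02, 0.12, -0.0, 0.01, 0.01],[-0.0, 0.02, 0.12, -0.0, 0.01, 0.01],
```

apply_moves(commands=[[[0, 0, 0.08, 0, 0, 0], [0, 0, 0.08, 0, 0, 0], [0, 0, 0.08, 0, 0, 0], [0, 0, 0.08, 0, 0, 0], [0, 0, 0.08, 0, 0, 0], [0, 0, 0.08, 0, 0, 0], [0, 0, 0.08, 0, 0, 0], [0, 0, 0, 0, 0, 0]]])

```text
clock: 4.93
eef_pos: [491.7, -78.3, 15.5]
tool_rot: [-1.571, -0.003, -0.044]
force: [-0.3, 0.3, 0.2]
width: 44.5
```

```bash
python3 - <<'E'
from h import *
plan([*hol(-110,0,0)[:2],15],-2.6,8)
d=get("top","pics/top3.png")
cv2.imwrite("pics/top3c.png",cv2.resize(np.ascontiguousarray(d["image"][170:240,200:300,::-1]),None,fx=7,fy=7,interpolation=cv2.INTER_CUBIC))
E
```

```text
t 4.93 pos [491.7 -78.3  15.5] hol [-131.4   -0.6   15.5] rpy [-89.99  -0.15  -2.55] F [-0.32  0.26  0.15] M [ 0.107 -0.003 -0.   ] w 44.5 q [ 0.2   0.78 -0.14  2.09  0.36  0.29 -0.29]
[-0.0, 0.0, 0.07, -0.0, 0.0, 0.0],[-0.0, 0.0, 0.07, -0.0, 0.0, 0.0],[-0.0, 0.0, 0.07, -0.0, 0.0, 0.0],[-0.0, 0.0, 0.07, -0.0, 0.0, 0.0],[-0.0, 0.0, 0.07, -0.0, 0.0, 0.0],[-0.0, 0.0, 0.07, -0.0, 0.0, 0.0],[-0.0, 0.0, 0.07, -0.0, 0.0, 0.0],[-0.0, 0.0, 0.07, -0.0, 0.0, 0.0],
```

View pics/top3c.png

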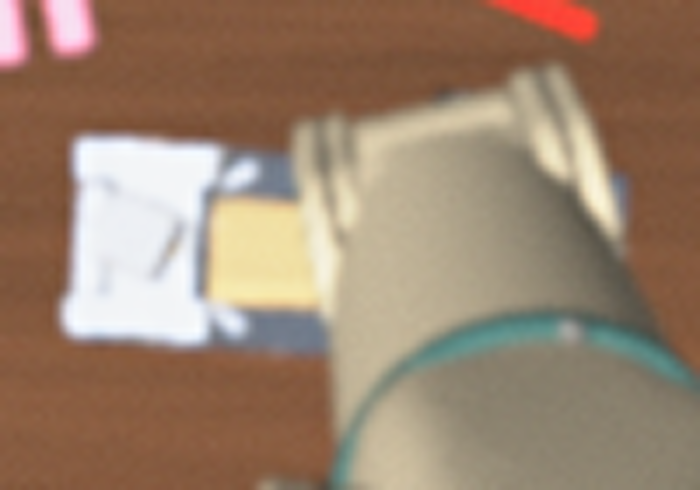

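Top crop: the pin's tail (edge x≈208, y 198–306) is centred between the flares and moved with the gripper. Continuing.

apply_moves(commands=[[[0, 0, 0.08, 0, 0, 0], [0, 0, 0.08, 0, 0, 0], [0, 0, 0.08, 0, 0, 0], [0, 0, 0.08, 0, 0, 0], [0, 0, 0.08, 0, 0, 0], [0, 0, 0.08, 0, 0, 0], [0, 0, 0.08, 0, 0, 0], [0, 0, 0, 0, 0, 0]]])

```text
clock: 5.65
eef_pos: [492.7, -54.2, 15.5]
tool_rot: [-1.571, -0.002, -0.045]
force: [1.1, 0.8, -2.1]
width: 44.1
```

apply_moves(commands=[[[0, 0, 0.08, 0, 0, 0], [0, 0, 0.08, 0, 0, 0], [0, 0, 0.08, 0, 0, 0], [0, 0, 0.08, 0, 0, 0], [0, 0, 0, 0, 0, 0]]])

```text
clock: 6.07
eef_pos: [493.3, -40.0, 15.5]
tool_rot: [-1.571, -0.002, -0.045]
force: [0.5, 0.2, 0.2]
width: 44.2
```

```bash
python3 -c "
from h import *
plan([*hol(-80,0,0)[:2],15],-2.6,8)"
```

```text
t 6.07 pos [493.3 -40.   15.5] hol [-93.1  -0.5  15.5] rpy [-90.01  -0.14  -2.59] F [0.48 0.2  0.24] M [ 0.127 -0.025  0.003] w 44.2 q [ 0.11  0.78 -0.13  2.09  0.34  0.28 -0.35]
[-0.0, 0.0, 0.04, 0.0, 0.0, 0.0],[-0.0, 0.0, 0.04, 0.0, 0.0, 0.0],[-0.0, 0.0, 0.04, 0.0, 0.0, 0.0],[-0.0, 0.0, 0.04, 0.0, 0.0, 0.0],[-0.0, 0.0, 0.04, 0.0, 0.0, 0.0],[-0.0, 0.0, 0.04, 0.0, 0.0, 0.0],[-0.0, 0.0, 0.04, 0.0, 0.0, 0.0],[-0.0, 0.0, 0.04, 0.0, 0.0, 0.0],
```

No resistance so far and about 10 mm to go. Slow approach to the stop.

apply_moves(commands=[[[0, 0, 0.04, 0, 0, 0], [0, 0, 0.04, 0, 0, 0], [0, 0, 0.04, 0, 0, 0], [0, 0, 0.04, 0, 0, 0]]])

```text
clock: 6.4
eef_pos: [493.6, -33.6, 15.5]
tool_rot: [-1.572, -0.002, -0.046]
force: [-0.2, -0.4, -0.1]
width: 44.3
```

apply_moves(commands=[[[0, 0, 0.05, 0, 0, 0], [0, 0, 0.05, 0, 0, 0]]])

```text
clock: 6.57
eef_pos: [493.1, -32.4, 15.5]
tool_rot: [-1.575, -0.001, -0.049]
force: [0.1, -6.8, 0.3]
width: 44.2
```

apply_moves(commands=[[[0, 0, 0.05, 0, 0, 0], [0, 0, 0.05, 0, 0, 0]]])

```text
clock: 6.73
eef_pos: [492.6, -32.4, 15.6]
tool_rot: [-1.58, 0.001, -0.054]
force: [0.1, -5.4, 0.2]
width: 43.9
```

apply_moves(commands=[[[-0.02, 0, 0.12, 0, 0, 0], [0, 0, 0.12, 0, 0, 0]]])

```text
clock: 6.9
eef_pos: [491.4, -32.1, 15.8]
tool_rot: [-1.591, 0.003, -0.065]
force: [-0.3, -10.8, 0.9]
width: 43.9
```

apply_moves(commands=[[[0, 0, 0.2, 0.1, -0.05, 0], [0, 0, 0.2, 0, 0, 0]]])

```text
clock: 7.07
eef_pos: [491.1, -32.1, 16.0]
tool_rot: [-1.601, 0.006, -0.074]
force: [0.7, -19.2, 0.7]
width: 44.6
```

```bash
python3 - <<'E'
from h import *
st()
for n,b in(("top",(170,240,200,300)),("side",(130,250,190,340))):
    d=get(n,f"pics/{n}4.png")
    a=d["image"][b[0]:b[1],b[2]:b[3],::-1]
    cv2.imwrite(f"pics/{n}4c.png",cv2.resize(np.ascontiguousarray(a),None,fx=5,fy=5,interpolation=cv2.INTER_CUBIC))
E
```

```text
t 7.07 pos [491.1 -32.1  16. ] hol [-85.3   2.   16. ] rpy [-91.73   0.33  -4.22] F [  0.68 -19.18   0.68] M [-3.826 -0.473  0.769] w 44.6 q [ 0.05  0.78 -0.09  2.09  0.32  0.29 -0.4 ]
```

View pics/side4c.png

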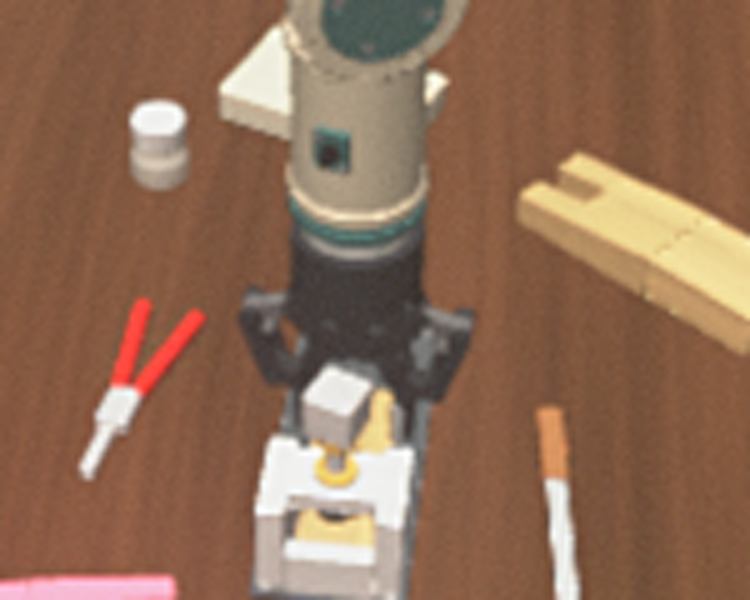

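Side crop: the tan tail now shows through the rear window behind the bridge (crop 300–375, 510–545), so the pin is deep in the holder. Pushing meets a firm 19 N. Relaxing, then releasing.

apply_moves(commands=[[[0, 0, 0.05, 0, 0, 0], [0, 0, 0.03, 0, 0, 0]]])

```text
clock: 7.33
eef_pos: [491.1, -32.5, 16.3]
tool_rot: [-1.605, 0.006, -0.076]
force: [-0.9, -2.0, 4.4]
width: 44.4
```

apply_moves(commands=[[[0, 0, 0, 0, 0, 0], [0, 0, 0, 0, 0, 0], [0, 0, 0, 0, 0, 0], [0, 0, 0, 0, 0, 0], [0, 0, 0, 0, 0, 0], [0, 0, 0, 0, 0, 0]]], claw=85)

```text
clock: 7.83
eef_pos: [491.5, -27.5, 15.9]
tool_rot: [-1.6, 0.005, -0.072]
force: [1.2, 0.2, -0.4]
width: 85.2
```

```bash
python3 -c "
from h import *
plan([*hol(-100,0,0)[:2],170],-2.6,8)"
```

```text
t 7.83 pos [491.5 -27.5  15.9] hol [-80.7   1.9  15.9] rpy [-91.7    0.31  -4.1 ] F [ 1.2   0.24 -0.44] M [ 0.06  -0.065  0.009] w 85.2 q [ 0.04  0.78 -0.09  2.09  0.32  0.29 -0.41]
[0.0, -0.48, -0.07, 0.04, -0.04, -0.01],[0.0, -0.48, -0.07, 0.04, -0.04, -0.01],[0.01, -0.48, -0.07, 0.04, -0.04, -0.01],[0.01, -0.48, -0.07, 0.04, -0.04, -0.01],[0.01, -0.48, -0.07, 0.04, -0.04, -0.01],[0.01, -0.48, -0.07, 0.04, -0.04, -0.01],[0.01, -0.48, -0.06, 0.04, -0.04, -0.01],[0.01, -0.48, -0.06, 0.04, -0.04, -0.01],
```

apply_moves(commands=[[[0, -0.4, -0.1, 0.05, -0.04, 0], [0, -0.5, -0.3, 0.05, -0.04, 0], [0, -0.5, -0.5, 0.05, -0.04, 0], [0, -0.5, -0.5, 0.05, -0.04, 0], [0, -0.5, -0.5, 0.04, -0.04, 0], [0, -0.5, -0.5, 0.04, -0.04, 0], [0, -0.5, -0.5, 0.04, -0.04, 0], [0, -0.4, -0.5, 0.04, -0.04, 0]]])

```text
clock: 8.5
eef_pos: [483.5, -157.3, 171.7]
tool_rot: [-1.562, 0.015, -0.025]
force: [1.3, -0.7, 0.1]
width: 84.8
```

apply_moves(commands=[[[0, 0, -0.7, 0, 0, 0], [0, 0, -0.7, 0, 0, 0], [0, 0, -0.7, 0, 0, 0], [0, 0, -0.5, 0, 0, 0], [0, 0, 0, 0, 0, 0]]])

```text
clock: 8.92
eef_pos: [482.0, -271.9, 176.1]
tool_rot: [-1.568, 0.005, -0.03]
force: [-0.0, 0.6, 0.1]
width: 85.4
```

```bash
python3 - <<'E'
from h import *
st()
d=get("top","pics/top5.png"); s=get("side","pics/side5.png")
a=cv2.resize(np.ascontiguousarray(d["image"][180:230,200:300,::-1]),None,fx=8,fy=8,interpolation=cv2.INTER_CUBIC)
b=cv2.resize(np.ascontiguousarray(s["image"][185:255,230:290,::-1]),None,fx=8,fy=8,interpolation=cv2.INTER_CUBIC)
for x,y,z in[(-115,23,24),(-115,-23,24),(-35,23,32),(-35,-23,32)]:
    p=proj(d,hol(x,y,z))[0]; cv2.circle(a,tuple(int(v) for v in (p-[200,180]+.5)*8-.5),3,(0,0,255),1)
cv2.imwrite("pics/top5c.png",a)
cv2.imwrite("pics/side5c.png",b)
E
```

```text
t 8.92 pos [ 482.  -271.9  176.1] hol [-3.252e+02  3.000e-01  1.761e+02] rpy [-89.81   0.31  -1.74] F [-0.02  0.64  0.14] M [ 0.011 -0.005  0.031] w 85.4 q [ 0.68  0.58 -0.32  1.84  0.25  0.77  0.19]
```

View pics/top5c.png

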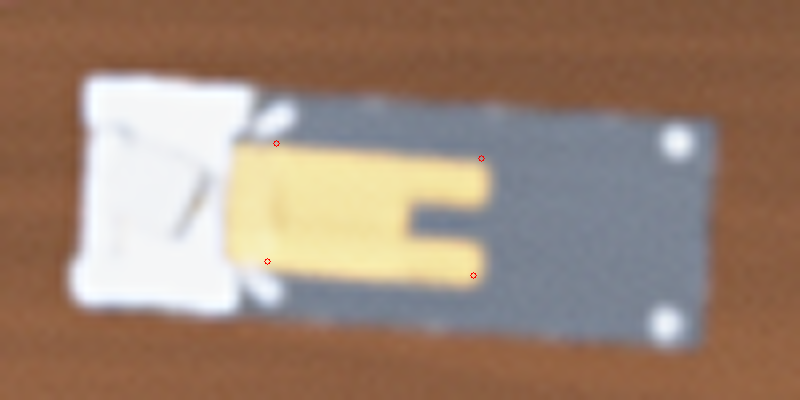

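View pics/side5c.png

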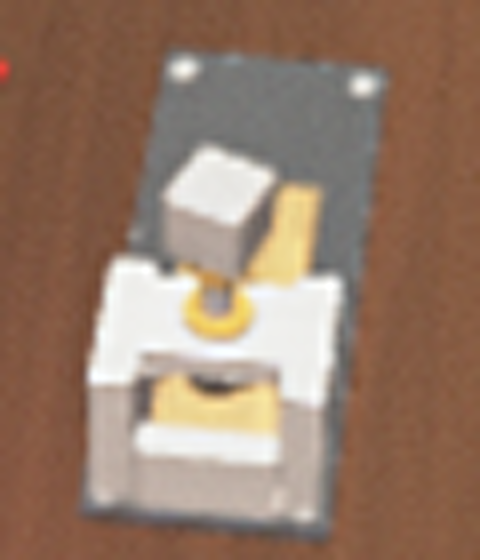

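Top crop: the front corners (≈490,162 and 485,285) sit within about 3 mm of the predicted home positions (circles). That is the same order as the calibration bias, so the picture alone can't settle it. To be sure the pin is home and square, I'll push evenly on both prongs with the fingers partly closed.

```bash
python3 -c "
from h import *
plan(hol(-150,1.5,50),-2.6,8)"
```

```text
t 9.02 pos [ 482.4 -267.2  175.9] hol [-3.206e+02  1.000e-01  1.759e+02] rpy [-89.63   0.35  -1.5 ] F [-0.14  0.8   0.33] M [ 0.042 -0.002  0.063] w 84.9 q [ 0.67  0.58 -0.32  1.84  0.25  0.77  0.19]
[0.01, 0.4, 0.53, -0.01, 0.03, -0.01],[0.01, 0.4, 0.53, -0.01, 0.03, -0.01],[0.0, 0.4, 0.53, -0.01, 0.03, -0.01],[0.0, 0.4, 0.53, -0.01, 0.03, -0.01],[0.0, 0.4, 0.53, -0.01, 0.03, -0.01],[0.0, 0.39, 0.53, -0.01, 0.03, -0.01],[-0.0, 0.39, 0.53, -0.01, 0.03, -0.01],[-0.0, 0.39, 0.53, -0.01, 0.03, -0.01],
```

apply_moves(commands=[[[0, 0.4, 0.5, -0.01, 0.03, -0.01], [0, 0.4, 0.5, -0.01, 0.03, -0.01], [0, 0.4, 0.5, -0.01, 0.03, -0.01], [0, 0.4, 0.5, -0.01, 0.03, -0.01], [0, 0.4, 0.5, -0.01, 0.03, -0.01], [0, 0.4, 0.5, -0.01, 0.03, -0.01], [0, 0.3, 0.4, -0.01, 0.03, -0.01], [0, 0, 0, 0, 0, 0]]], claw=25)

```text
clock: 9.68
eef_pos: [487.6, -112.1, 65.6]
tool_rot: [-1.564, -0.004, -0.033]
force: [-0.2, 0.3, -0.9]
width: 25.0
```

```bash
python3 -c "
from h import *
plan(hol(-140,1.5,15),-2.6,6)"
```

```text
t 9.68 pos [ 487.6 -112.1   65.6] hol [-165.3    1.9   65.6] rpy [-89.58  -0.2   -1.87] F [-0.25  0.34 -0.85] M [-0.017  0.031 -0.007] w 25.0 q [ 0.32  0.69 -0.21  2.06  0.31  0.41 -0.17]
[0.0, 0.21, 0.1, -0.01, 0.02, 0.01],[0.0, 0.21, 0.1, -0.01, 0.02, 0.01],[0.0, 0.21, 0.1, -0.01, 0.02, 0.01],[0.0, 0.21, 0.1, -0.01, 0.02, 0.01],[0.0, 0.21, 0.1, -0.01, 0.02, 0.01],[0.0, 0.21, 0.11, -0.01, 0.02, 0.01],
```

apply_moves(commands=[[[0, 0.21, 0.1, -0.01, 0.02, 0.01], [0, 0.21, 0.1, -0.01, 0.02, 0.01], [0, 0.21, 0.1, -0.01, 0.02, 0.01], [0, 0.21, 0.1, -0.01, 0.02, 0.01], [0, 0.2, 0.1, -0.01, 0.02, 0.01], [0, 0.18, 0.1, -0.01, 0.02, 0.01], [0, 0, 0, 0, 0, 0]]])

```text
clock: 10.27
eef_pos: [489.4, -84.3, 13.4]
tool_rot: [-1.569, 0.001, -0.042]
force: [0.3, -0.1, 0.2]
width: 25.1
```

```bash
python3 -c "
from h import *
plan(hol(-125,1.5,15),-2.6,6)"
```

```text
t 10.27 pos [489.4 -84.3  13.4] hol [-137.5    1.3   13.4] rpy [-8.988e+01  3.000e-02 -2.390e+00] F [ 0.31 -0.09  0.18] M [-0.009  0.015 -0.009] w 25.1 q [ 0.21  0.79 -0.14  2.09  0.34  0.29 -0.26]
[-0.0, -0.01, 0.05, -0.0, 0.01, -0.0],[-0.0, -0.01, 0.05, -0.0, 0.01, -0.0],[-0.0, -0.01, 0.05, -0.0, 0.01, -0.0],[-0.0, -0.01, 0.05, -0.0, 0.01, -0.0],[-0.0, -0.01, 0.05, -0.0, 0.01, -0.0],[-0.0, -0.01, 0.05, -0.0, 0.01, -0.0],
```

apply_moves(commands=[[[0, -0.01, 0.06, 0, 0, 0], [0, -0.01, 0.06, 0, 0, 0], [0, 0, 0.06, 0, 0, 0], [0, 0, 0.06, 0, 0, 0]]])

```text
clock: 10.6
eef_pos: [489.8, -75.5, 14.0]
tool_rot: [-1.57, 0.001, -0.044]
force: [-0.1, -0.4, 0.0]
width: 24.6
```

apply_moves(commands=[[[0, 0, 0.07, 0, 0, 0], [0, 0, 0.07, 0, 0, 0]]])

```text
clock: 10.77
eef_pos: [490.8, -74.2, 14.9]
tool_rot: [-1.575, -0.001, -0.048]
force: [-0.0, -8.9, -1.2]
width: 25.0
```

apply_moves(commands=[[[0, 0, 0.1, 0, 0, 0], [0, 0, 0.1, 0, 0, 0]]])

```text
clock: 10.93
eef_pos: [490.3, -74.3, 15.5]
tool_rot: [-1.585, 0.001, -0.055]
force: [-1.4, -8.8, -1.6]
width: 24.9
```

apply_moves(commands=[[[0, 0, 0.15, 0, 0, 0], [0, 0, 0.15, 0, 0, 0]]])

```text
clock: 11.1
eef_pos: [489.2, -74.4, 16.1]
tool_rot: [-1.599, 0.003, -0.065]
force: [-0.3, -14.7, 0.2]
width: 25.2
```

The pin stayed put under an even 15 N push: contact was at hol x ≈ -127, which puts the front face at ≈ -116 (home is -115). It is home. Backing off and fitting the knob's pose.

apply_moves(commands=[[[0, 0, -0.1, 0, 0, 0], [0, -0.2, -0.2, 0.1, -0.06, 0], [0, -0.6, -0.1, 0.1, -0.06, 0], [0, -0.8, 0, 0.1, -0.06, 0], [0, -0.8, 0, 0, -0.06, 0], [0, -0.8, 0, 0, 0, 0], [0, -0.8, 0, 0, 0, 0], [0, -0.6, 0, 0, 0, 0]]], claw=85)

```text
clock: 11.77
eef_pos: [485.0, -91.2, 205.1]
tool_rot: [-1.573, 0.014, -0.045]
force: [0.9, -0.8, -0.3]
width: 85.0
```

```bash
python3 - <<'E'
from h import *
from scipy.optimize import least_squares
st(); ds=get("side")
uv=(np.array([[213,143],[275,178],[243,225],[163,195],[240,277],[163,248]])+.5)/8-.5+[230,185]
def pts(p):
    x,y,zt,a=p; c=[]
    for k,z in[(0,0),(1,0),(2,0),(3,0),(2,-30),(3,-30)]:
        t=np.radians(a-90*k); c.append([x+21.2*np.cos(t),y+21.2*np.sin(t),zt+z])
    return np.array(c)
for a0 in(-60,-90,-120):
  r=least_squares(lambda p:np.r_[(proj(ds,pts(p))-uv).ravel(),(p[:2]-O[:2])/4,(p[2]-139)/3],[497,53,138,a0]); print(r.x,r.cost,r.fun.round(1)[:12])
E
```

```text
t 11.77 pos [485.  -91.2 205.1] hol [-144.6    5.4  205.1] rpy [-90.15   0.8   -2.6 ] F [ 0.9  -0.82 -0.3 ] M [-0.068 -0.084  0.044] w 85.0 q [ 0.34  0.46 -0.3   1.96  0.2   0.76 -0.12]
[497.23160604  53.48335601 138.38839354 -71.64872236] 2.6089052407287454 [-0.5 -0.5  1.2 -0.9 -0.4 -0.1  0.  -0.5 -0.2  1.2  0.   0.7]
[497.23160135  53.48335719 138.38839234 -71.64878917] 2.6089052407798197 [-0.5 -0.5  1.2 -0.9 -0.4 -0.1  0.  -0.5 -0.2  1.2  0.   0.7]
[497.2316032   53.48335746 138.38839343 -71.64876233] 2.6089052407203104 [-0.5 -0.5  1.2 -0.9 -0.4 -0.1  0.  -0.5 -0.2  1.2  0.   0.7]
```

Knob fit: top at ≈138 mm, face normal at −26.6° mod 90, which implies a knob angle of ≈2.0 rad. Gripping at yaw +63.4° leaves j7 enough room to wind it in one grip.

```bash
python3 -c "
from h import *
plan([497,53,190],63.4,16)"
```

```text
t 11.82 pos [487.8 -91.4 208.9] hol [-144.6    2.7  208.9] rpy [-90.22   0.37  -2.6 ] F [ 1.26 -0.53  2.02] M [-0.022 -0.128 -0.066] w 85.1 q [ 0.34  0.46 -0.31  1.95  0.2   0.77 -0.12]
[0.0, 0.03, 0.23, -0.0, -0.83, -0.01],[0.02, 0.03, 0.23, -0.0, -0.83, -0.01],[0.04, 0.03, 0.22, -0.0, -0.83, -0.01],[0.05, 0.03, 0.22, -0.0, -0.83, -0.01],[0.07, 0.03, 0.22, -0.0, -0.83, -0.01],[0.08, 0.03, 0.21, -0.0, -0.83, -0.01],[0.1, 0.03, 0.2, -0.0, -0.83, -0.01],[0.11, 0.03, 0.2, -0.0, -0.83, -0.01],
[0.13, 0.03, 0.19, -0.0, -0.83, -0.01],[0.14, 0.03, 0.18, -0.0, -0.83, -0.01],[0.15, 0.03, 0.17, -0.0, -0.83, -0.01],[0.16, 0.03, 0.16, -0.0, -0.83, -0.01],[0.17, 0.03, 0.14, -0.0, -0.83, -0.01],[0.18, 0.03, 0.13, -0.0, -0.83, -0.01],[0.19, 0.03, 0.12, -0.0, -0.83, -0.01],[0.2, 0.03, 0.1, -0.0, -0.83, -0.01],
```

apply_moves(commands=[[[0, 0.01, 0.23, 0, -0.83, 0], [0.02, 0.01, 0.23, 0, -0.83, 0], [0.04, 0.01, 0.22, 0, -0.83, 0], [0.05, 0.01, 0.22, 0, -0.83, 0], [0.07, 0.01, 0.22, 0, -0.83, 0], [0.08, 0.01, 0.21, 0, -0.83, 0], [0.1, 0.01, 0.2, 0, -0.83, 0], [0.11, 0.01, 0.2, 0, -0.83, 0]]])

```text
clock: 12.48
eef_pos: [493.1, -18.0, 211.0]
tool_rot: [-1.58, -0.002, 0.555]
force: [0.2, 0.3, 0.1]
width: 84.9
```

apply_moves(commands=[[[0.13, 0.03, 0.19, 0, -0.83, 0], [0.14, 0.03, 0.18, 0, -0.83, 0], [0.15, 0.03, 0.17, 0, -0.83, 0], [0.16, 0.03, 0.16, 0, -0.83, 0], [0.17, 0.03, 0.14, 0, -0.83, 0], [0.18, 0.03, 0.13, 0, -0.83, 0], [0.19, 0.03, 0.12, 0, -0.83, 0], [0, 0, 0, 0, 0, 0]]])

```text
clock: 13.15
eef_pos: [492.3, 51.3, 202.1]
tool_rot: [-1.581, 0.0, 1.094]
force: [-0.4, 0.4, -0.0]
width: 85.0
```

```bash
python3 -c "
from h import *
plan([497,53,150],63.4,4)"
```

```text
t 13.15 pos [492.3  51.3 202.1] hol [ -1.9   4.6 202.1] rpy [-90.57   0.    62.71] F [-0.45  0.36 -0.04] M [ 0.013 -0.057 -0.026] w 85.0 q [ 0.26  0.51 -0.62  1.97  0.42  0.79  0.5 ]
[0.02, 0.33, -0.02, 0.03, -0.03, -0.0],[0.02, 0.33, -0.02, 0.03, -0.03, -0.0],[0.02, 0.33, -0.02, 0.03, -0.03, -0.0],[0.02, 0.33, -0.02, 0.03, -0.03, -0.0],
```

apply_moves(commands=[[[0.02, 0.33, -0.02, 0.03, -0.03, 0], [0.02, 0.33, -0.02, 0.03, -0.03, 0], [0.02, 0.33, -0.02, 0.03, -0.03, 0], [0.02, 0.33, -0.02, 0.03, -0.03, 0], [0, 0, 0, 0, 0, 0]]])

```text
clock: 13.57
eef_pos: [497.5, 51.2, 148.6]
tool_rot: [-1.573, -0.001, 1.095]
force: [0.1, -1.5, -0.6]
width: 84.9
```

```bash
python3 -c "
from h import *
plan([497,53,102],63.4,6)"
```

```text
t 13.57 pos [497.5  51.2 148.6] hol [ -1.7  -0.6 148.6] rpy [-9.013e+01 -4.000e-02  6.276e+01] F [ 0.1  -1.47 -0.56] M [-0.044  0.029 -0.003] w 84.9 q [ 0.22  0.59 -0.56  2.    0.49  0.68  0.44]
[0.01, 0.19, 0.01, 0.0, -0.02, 0.0],[0.01, 0.19, 0.01, 0.0, -0.02, 0.0],[0.01, 0.19, 0.01, 0.0, -0.02, 0.0],[0.01, 0.19, 0.01, 0.0, -0.02, 0.0],[0.01, 0.19, 0.01, 0.0, -0.02, 0.0],[0.01, 0.19, 0.01, 0.0, -0.02, 0.0],
```

apply_moves(commands=[[[0.01, 0.19, 0.01, 0, -0.02, 0], [0.01, 0.19, 0.01, 0, -0.02, 0], [0.01, 0.19, 0.01, 0, -0.02, 0], [0.01, 0.19, 0.01, 0, -0.02, 0], [0.01, 0.19, 0.01, 0, -0.02, 0], [0.01, 0.17, 0.01, 0, -0.02, 0], [0, 0, 0, 0, 0, 0]]])

```text
clock: 14.15
eef_pos: [497.0, 53.6, 101.2]
tool_rot: [-1.576, -0.001, 1.102]
force: [-0.3, -0.7, 0.1]
width: 85.2
```

```bash
python3 - <<'E'
from h import *
plan([497,53,102],63.4,2)
d=get("side"); s=readout.read_state(); p=proj(d,s["eef_pos"])[0]; print(p)
cv2.imwrite("pics/side6.png",cv2.resize(np.ascontiguousarray(d["image"][150:250,210:310,::-1]),None,fx=6,fy=6,interpolation=cv2.INTER_CUBIC))
E
```

```text
t 14.15 pos [497.   53.6 101.2] hol [  0.6   0.  101.2] rpy [-9.027e+01 -6.000e-02  6.312e+01] F [-0.34 -0.65  0.12] M [-0.    -0.016 -0.041] w 85.2 q [ 0.16  0.66 -0.49  2.04  0.57  0.57  0.37]
[-0.01, -0.01, -0.0, 0.03, -0.03, 0.01],[-0.01, -0.01, -0.0, 0.03, -0.03, 0.01],
[257.42132976 216.72296328]
```

View pics/side6.png

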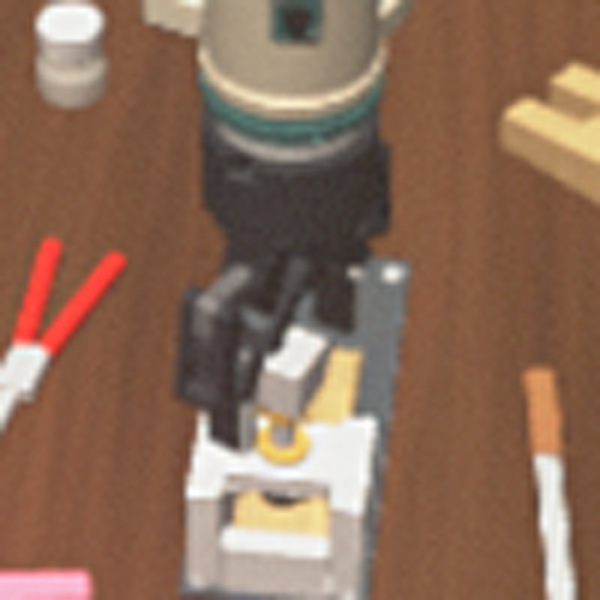

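Side crop: the knob head (≈295,365) sits between the two fingers (≈230,370 and ≈340,300). Closing.

apply_moves(commands=[[[0, 0, 0, 0, 0, 0], [0, 0, 0, 0, 0, 0], [0, 0, 0, 0, 0, 0], [0, 0, 0, 0, 0, 0], [0, 0, 0, 0, 0, 0], [0, 0, 0, 0, 0, 0], [0, 0, 0, 0, 0, 0], [0, 0, 0, 0, 0, 0]]], claw=20)

```text
clock: 14.87
eef_pos: [497.0, 51.9, 102.7]
tool_rot: [-1.578, 0.001, 1.102]
force: [-0.5, -0.7, -1.5]
width: 29.6
```

```bash
python3 -c "
from h import *
st()"
```

```text
t 14.87 pos [497.   51.9 102.7] hol [-1.000e+00 -1.000e-01  1.027e+02] rpy [-9.038e+01  5.000e-02  6.311e+01] F [-0.52 -0.73 -1.52] M [ 0.063 -0.14   0.101] w 29.6 q [ 0.16  0.66 -0.49  2.04  0.57  0.57  0.37]
```

Gripped flat at 29.6 mm. Winding clockwise and watching the moment about z.

apply_moves(commands=[[[0, 0.007, 0, 0, 0.8, 0], [0, 0.007, 0, 0, 0.8, 0], [0, 0.007, 0, 0, 0.8, 0], [0, 0.007, 0, 0, 0.8, 0], [0, 0.007, 0, 0, 0.8, 0], [0, 0.007, 0, 0, 0.8, 0]]])

```text
clock: 15.37
eef_pos: [497.1, 51.9, 101.1]
tool_rot: [-1.578, -0.002, 0.671]
force: [-1.0, -0.7, -1.8]
width: 29.5
```

```bash
python3 -c "
from h import *
st()"
```

```text
t 15.37 pos [497.1  51.9 101.1] hol [ -1.1  -0.2 101.1] rpy [-90.4   -0.13  38.44] F [-0.99 -0.74 -1.78] M [-0.032 -0.057  0.285] w 29.5 q [ 0.08  0.64 -0.37  2.05  0.45  0.53  0.06]
```

apply_moves(commands=[[[0, 0.007, 0, 0, 0.8, 0], [0, 0.007, 0, 0, 0.8, 0], [0, 0.007, 0, 0, 0.8, 0], [0, 0.007, 0, 0, 0.8, 0], [0, 0.007, 0, 0, 0.8, 0]]])

```text
clock: 15.78
eef_pos: [497.2, 51.9, 99.7]
tool_rot: [-1.578, -0.004, 0.31]
force: [-0.1, -0.1, -1.4]
width: 29.3
```

```bash
python3 -c "
from h import *
st()"
```

```text
t 15.78 pos [497.2  51.9  99.7] hol [-1.1 -0.2 99.7] rpy [-90.4   -0.25  17.78] F [-0.12 -0.09 -1.39] M [-0.088  0.004  0.358] w 29.3 q [ 0.02  0.63 -0.26  2.05  0.34  0.5  -0.19]
```

apply_moves(commands=[[[0, 0.007, 0, 0, 0.8, 0], [0, 0.007, 0, 0, 0.8, 0], [0, 0.007, 0, 0, 0.8, 0]]])

```text
clock: 16.03
eef_pos: [497.2, 51.8, 98.9]
tool_rot: [-1.578, -0.006, 0.094]
force: [0.4, -0.2, -1.2]
width: 29.7
```

```bash
python3 -c "
from h import *
st()"
```

```text
t 16.03 pos [497.2  51.8  98.9] hol [-1.2 -0.3 98.9] rpy [-90.39  -0.32   5.38] F [ 0.35 -0.24 -1.16] M [-0.202  0.02   0.303] w 29.7 q [-0.03  0.63 -0.2   2.05  0.28  0.48 -0.34]
```

apply_moves(commands=[[[0, 0.007, 0, 0, 0.8, 0], [0, 0.007, 0, 0, 0.8, 0], [0, 0.007, 0, 0, 0.8, 0]]])

```text
clock: 16.28
eef_pos: [497.3, 51.8, 98.1]
tool_rot: [-1.577, -0.007, -0.122]
force: [0.2, -0.8, -1.6]
width: 29.5
```

```bash
python3 -c "
from h import *
st()"
```

```text
t 16.28 pos [497.3  51.8  98.1] hol [-1.2 -0.3 98.1] rpy [-90.36  -0.39  -7.  ] F [ 0.24 -0.82 -1.6 ] M [-0.161  0.043  0.298] w 29.5 q [-0.07  0.63 -0.14  2.05  0.2   0.47 -0.49]
```

apply_moves(commands=[[[0, 0.007, 0, 0, 0.8, 0], [0, 0.007, 0, 0, 0.8, 0], [0, 0.007, 0, 0, 0.8, 0]]])

```text
clock: 16.53
eef_pos: [497.3, 51.8, 97.2]
tool_rot: [-1.576, -0.008, -0.338]
force: [0.6, -0.8, -1.2]
width: 29.7
```

```bash
python3 -c "
from h import *
st()"
```

```text
t 16.53 pos [497.3  51.8  97.2] hol [-1.2 -0.3 97.2] rpy [-90.32  -0.45 -19.38] F [ 0.59 -0.76 -1.2 ] M [-0.136  0.052  0.29 ] w 29.7 q [-0.11  0.63 -0.08  2.05  0.13  0.46 -0.63]
```

apply_moves(commands=[[[0, 0.007, 0, 0, 0.8, 0], [0, 0.007, 0, 0, 0.8, 0], [0, 0.007, 0, 0, 0.8, 0]]])

```text
clock: 16.78
eef_pos: [497.3, 51.8, 96.4]
tool_rot: [-1.575, -0.009, -0.554]
force: [-0.5, -0.6, -1.8]
width: 29.8
```

```bash
python3 -c "
from h import *
st()"
```

```text
t 16.78 pos [497.3  51.8  96.4] hol [-1.2 -0.4 96.4] rpy [-90.26  -0.52 -31.76] F [-0.49 -0.61 -1.76] M [-0.214  0.122  0.222] w 29.8 q [-0.15  0.63 -0.03  2.05  0.06  0.46 -0.78]
```

apply_moves(commands=[[[0, 0.007, 0, 0, 0.8, 0], [0, 0.007, 0, 0, 0.8, 0]]])

```text
clock: 16.95
eef_pos: [497.3, 51.8, 95.9]
tool_rot: [-1.575, -0.01, -0.698]
force: [-0.7, -1.1, -0.4]
width: 29.4
```

```bash
python3 -c "
from h import *
st()"
```

```text
t 16.95 pos [497.3  51.8  95.9] hol [-1.2 -0.4 95.9] rpy [-90.22  -0.56 -40.01] F [-0.75 -1.1  -0.4 ] M [-0.193  0.087  0.289] w 29.4 q [-0.18  0.63  0.01  2.05  0.01  0.45 -0.87]
```

apply_moves(commands=[[[0, 0.007, 0, 0, 0.8, 0], [0, 0.007, 0, 0, 0.8, 0]]])

```text
clock: 17.12
eef_pos: [497.4, 51.7, 95.3]
tool_rot: [-1.574, -0.01, -0.842]
force: [-0.3, -0.6, -1.5]
width: 30.0
```

```bash
python3 -c "
from h import *
st()"
```

```text
t 17.12 pos [497.4  51.7  95.3] hol [-1.3 -0.4 95.3] rpy [-90.17  -0.59 -48.27] F [-0.34 -0.62 -1.55] M [-0.203  0.122  0.329] w 30.0 q [-0.2   0.63  0.05  2.06 -0.04  0.45 -0.96]
```

apply_moves(commands=[[[0, 0.007, 0, 0, 0.8, 0], [0, 0.007, 0, 0, 0.8, 0]]])

```text
clock: 17.28
eef_pos: [497.4, 51.7, 94.8]
tool_rot: [-1.573, -0.011, -0.987]
force: [0.8, -1.5, -1.1]
width: 29.4
```

```bash
python3 -c "
from h import *
st()"
```

```text
t 17.28 pos [497.4  51.7  94.8] hol [-1.3 -0.5 94.8] rpy [-90.11  -0.63 -56.52] F [ 0.81 -1.49 -1.11] M [-0.23   0.131  0.301] w 29.4 q [-0.23  0.63  0.09  2.06 -0.1   0.45 -1.06]
```

apply_moves(commands=[[[0, 0.007, 0, 0, 0.8, 0], [0, 0.007, 0, 0, 0.8, 0]]])

```text
clock: 17.45
eef_pos: [497.4, 51.6, 94.2]
tool_rot: [-1.572, -0.011, -1.131]
force: [-0.4, 0.1, -1.3]
width: 29.4
```

```bash
python3 -c "
from h import *
st()"
```

```text
t 17.45 pos [497.4  51.6  94.2] hol [-1.3 -0.5 94.2] rpy [-90.05  -0.65 -64.78] F [-0.4   0.07 -1.31] M [-0.204  0.16   0.312] w 29.4 q [-0.25  0.64  0.13  2.06 -0.15  0.45 -1.15]
```

apply_moves(commands=[[[0, 0.007, 0, 0, 0.8, 0], [0, 0.007, 0, 0, 0.8, 0]]])

```text
clock: 17.62
eef_pos: [497.4, 51.6, 93.7]
tool_rot: [-1.571, -0.012, -1.275]
force: [0.3, -1.1, 0.2]
width: 29.7
```

```bash
python3 -c "
from h import *
st()"
```

```text
t 17.62 pos [497.4  51.6  93.7] hol [-1.4 -0.5 93.7] rpy [-89.98  -0.66 -73.03] F [ 0.27 -1.09  0.16] M [-0.229  0.231  0.341] w 29.7 q [-0.28  0.64  0.17  2.06 -0.2   0.46 -1.24]
```

apply_moves(commands=[[[0, 0.007, 0, 0, 0.8, 0], [0, 0.007, 0, 0, 0.8, 0]]])

```text
clock: 17.78
eef_pos: [497.4, 51.6, 93.3]
tool_rot: [-1.569, -0.012, -1.418]
force: [-0.5, -1.7, -0.0]
width: 29.6
```

```bash
python3 -c "
from h import *
st()"
```

```text
t 17.78 pos [497.4  51.6  93.3] hol [-1.4 -0.4 93.3] rpy [-89.92  -0.67 -81.24] F [-0.48 -1.71 -0.03] M [-0.222  0.183  0.391] w 29.6 q [-0.3   0.64  0.2   2.06 -0.25  0.46 -1.33]
```

Torque is rising at about the predicted 0.044 N·m per step, so contact was near yaw −65°. Continuing in small steps.

apply_moves(commands=[[[0, 0.007, 0, 0, 0.8, 0], [0, 0.007, 0, 0, 0.8, 0]]])

```text
clock: 17.95
eef_pos: [497.4, 51.5, 92.8]
tool_rot: [-1.568, -0.012, -1.561]
force: [0.5, -1.5, -0.5]
width: 29.9
```

```bash
python3 -c "
from h import *
st()"
```

```text
t 17.95 pos [497.4  51.5  92.8] hol [-1.5 -0.5 92.8] rpy [-89.84  -0.67 -89.45] F [ 0.49 -1.51 -0.46] M [-0.172  0.223  0.386] w 29.9 q [-0.33  0.65  0.24  2.06 -0.3   0.46 -1.43]
```

apply_moves(commands=[[[0, 0.007, 0, 0, 0.8, 0]]])

```text
clock: 18.03
eef_pos: [497.3, 51.5, 92.6]
tool_rot: [-1.568, -0.012, -1.633]
force: [-0.1, -1.5, -0.4]
width: 29.3
```

```bash
python3 -c "
from h import *
st()"
```

```text
t 18.03 pos [497.3  51.5  92.6] hol [-1.5 -0.4 92.6] rpy [-89.81  -0.68 -93.55] F [-0.12 -1.48 -0.38] M [-0.19   0.199  0.416] w 29.3 q [-0.34  0.65  0.26  2.06 -0.33  0.47 -1.47]
```

apply_moves(commands=[[[0, 0.007, 0, 0, 0.8, 0], [0, 0.007, 0, 0, 0.8, 0]]])

```text
clock: 18.2
eef_pos: [497.3, 51.4, 92.1]
tool_rot: [-1.566, -0.012, -1.775]
force: [0.6, -1.3, -0.1]
width: 29.5
```

```bash
python3 -c "
from h import *
st()"
```

```text
t 18.2 pos [497.3  51.4  92.1] hol [-1.6 -0.4 92.1] rpy [ -89.74   -0.67 -101.71] F [ 0.56 -1.34 -0.13] M [-0.219  0.263  0.456] w 29.5 q [-0.37  0.66  0.3   2.06 -0.38  0.47 -1.57]
```

apply_moves(commands=[[[0, 0.007, 0, 0, 0.8, 0]]])

```text
clock: 18.28
eef_pos: [497.3, 51.4, 91.9]
tool_rot: [-1.566, -0.012, -1.846]
force: [0.1, -0.9, 0.1]
width: 29.2
```

```bash
python3 -c "
from h import *
st()"
```

```text
t 18.28 pos [497.3  51.4  91.9] hol [-1.6 -0.4 91.9] rpy [ -89.7    -0.67 -105.79] F [ 0.07 -0.86  0.1 ] M [-0.193  0.26   0.486] w 29.2 q [-0.38  0.66  0.32  2.06 -0.4   0.48 -1.61]
```

apply_moves(commands=[[[0, 0.007, 0, 0, 0.8, 0]]])

```text
clock: 18.37
eef_pos: [497.3, 51.4, 91.7]
tool_rot: [-1.565, -0.012, -1.918]
force: [1.0, -1.2, -0.7]
width: 29.9
```

```bash
python3 -c "
from h import *
st()"
```

```text
t 18.37 pos [497.3  51.4  91.7] hol [-1.6 -0.4 91.7] rpy [ -89.66   -0.66 -109.87] F [ 1.04 -1.17 -0.72] M [-0.21   0.303  0.478] w 29.9 q [-0.39  0.67  0.34  2.06 -0.43  0.48 -1.66]
```

apply_moves(commands=[[[0, 0, 0, 0, 0, 0], [0, 0, 0, 0, 0, 0], [0, 0, 0, 0, 0, 0]]])

```text
clock: 18.62
eef_pos: [497.3, 51.4, 91.6]
tool_rot: [-1.565, -0.012, -1.915]
force: [0.6, -2.3, 0.2]
width: 29.4
```

```bash
python3 -c "
from h import *
st()"
```

```text
t 18.62 pos [497.3  51.4  91.6] hol [-1.6 -0.4 91.6] rpy [ -89.67   -0.71 -109.72] F [ 0.59 -2.28  0.24] M [-0.102  0.216 -0.011] w 29.4 q [-0.39  0.67  0.34  2.06 -0.42  0.48 -1.66]
```

Clamp is estimated at about 50–55 N, by torque and by angle past contact. Releasing and lifting straight up.

apply_moves(commands=[[[0, 0, 0, 0, 0, 0], [0, 0, 0, 0, 0, 0], [0, 0, 0, 0, 0, 0], [0, 0, 0, 0, 0, 0], [0, 0, 0, 0, 0, 0], [0, 0, 0, 0, 0, 0]]], claw=85)

```text
clock: 19.12
eef_pos: [498.2, 52.8, 92.0]
tool_rot: [-1.564, -0.009, -1.912]
force: [-0.7, 0.1, -0.5]
width: 85.1
```

apply_moves(commands=[[[0, -0.3, 0, 0, 0, 0], [0, -0.5, 0, 0, 0, 0], [0, -0.6, 0, 0, 0, 0], [0, -0.6, 0, 0, 0, 0], [0, -0.6, 0, 0, 0, 0], [0, -0.6, 0, 0, 0, 0], [0, -0.3, 0, 0, 0, 0], [0, 0, 0, 0, 0, 0]]])

```text
clock: 19.78
eef_pos: [496.5, 54.2, 237.1]
tool_rot: [-1.568, -0.011, -1.912]
force: [0.4, -0.2, -0.4]
width: 85.0
```

```bash
python3 - <<'E'
from h import *
st()
d=get("side"); a=get("top")
A=cv2.resize(np.ascontiguousarray(d["image"][160:260,215:315,::-1]),None,fx=4,fy=4,interpolation=cv2.INTER_CUBIC)
B=cv2.resize(np.ascontiguousarray(a["image"][155:255,200:300,::-1]),None,fx=4,fy=4,interpolation=cv2.INTER_CUBIC)
cv2.imwrite("pics/end.png",np.hstack([A,B]))
E
```

```text
t 19.78 pos [496.5  54.2 237.1] hol [  1.2   0.6 237.1] rpy [ -89.86   -0.63 -109.58] F [ 0.36 -0.2  -0.43] M [ 0.041 -0.005 -0.009] w 85.0 q [-0.52  0.45  0.5   1.93 -0.27  0.83 -1.79]
```

View pics/end.png

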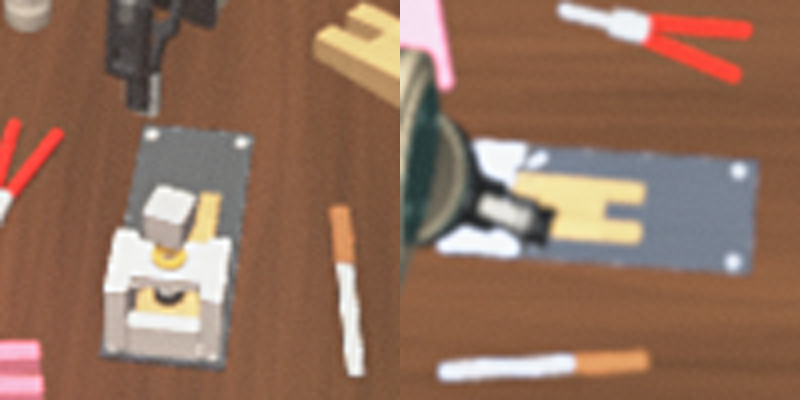

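The final picture shows the foot seated on the pin through the rear window (165,290). The pin front is unmoved at (643,180–245), the pliers and file are in place, and the gripper is clear. Handing in.

```bash
python3 -c "
from h import *
finish_job()"
```

```text
the job is handed in; nothing more can be done
```

I slid the pin home, wound the clamp down onto it, let go and handed the job in after about 20 s of the 72 s allowed. The hand-in gave no verdict.

- **Pin home:** It stopped against the back stop and did not move under a 19 N push while gripped, or an even 15 N push on both front prongs. The camera put the tail at about 22–24 mm against 25 mm for home. That is within the 2 mm calibration error but not tight enough to prove the 2.5 mm limit, so I relied on the hard stop.
- **Clamp:** I turned the knob about 173° clockwise, roughly 40° of it after the foot touched. From the torque and the angle past contact I estimate 48–55 N, slightly under the ideal 60 N and inside 30–90 N. The clamping force was not measured directly, and the torque readings were noisy.
- **After release:** The last picture shows the foot on the pin, the pin unmoved, and the pliers and file where they were. The gripper is about 100 mm clear, with no force on the tool. That crop doesn't cover everything else on the bench, but the arm met no unexpected contact forces.

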